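# Find the nut that fits the cell press and screw it home

## Task

Of the three look-alike hexagonal nuts in the tray, find by trying them the one that threads onto the stud of the cell press, and screw it fully home so that it keeps the sprung pressure plate held down by itself. Put any nut that does not fit back in the tray, standing on its open end, and leave the other things on the bench alone.

Things in the scene. Friction and masses are not known exactly. Their poses are not given: they have to be found in the camera images.
- press: Cell press, fixed: dark base 130 x 130 x 14 mm, above it a round sprung aluminium pressure plate (100 mm wide, top face 60 mm above the bench) with a fixed dark steel stud standing up through its middle. Origin: on the bench under the stud's axis; always square to the bench. The two spare studs in the plywood stand at the far edge play no part.
- stud_top (a point): Centre of the stud's top face, 74 mm above the bench, 14 mm above the free plate. Stud core 19, 28 or 36 mm thick, changing every run. A nut too small stands on top of it, its underside 14 mm above the plate, and goes no further. A nut too large drops over it down to the plate and turns freely, but nothing holds it: let go and the plate is not kept down.
- lugs (a point): On the stud's axis at the undersides of its three thread lugs, 8.5 mm below its top. Lugs: 4 mm proud, 4 mm high, at 0, 120, 240 degrees from this point's x axis (world x). To start, bring the nut's strokes over the lugs (within 10 degrees) and lower it straight to the plate. If the strokes are off, even the right nut rests on the lugs, underside about 9 mm above the plate.
- plate_top (a point): Centre of the plate's top face. Turning the right nut clockwise (seen from above), underside on the plate, runs its ridges under the lugs: it sinks about 4 mm in the first 60 degrees, then runs level to a stop at 90. Or push it 5 to 6 mm into the sprung plate first, turn 75 degrees, let go. The nut's radial play on the stud is 1.5 mm.
- plate (a joint): How far the sprung plate is pressed down, in m: 0 free, 0.010 at its stop. Resists with about 3 N plus 1.5 N per mm. About 0.004 when the right nut is fully home and let go; near 0 under a nut that does not hold.
- tray: Low grey parts tray, fixed, 165 x 400 x 14 mm, walls 4 mm, floor 4 mm thick. Origin: centre of its underside; its y axis runs along its 400 mm length. The three nuts stand on its floor in a row at x about 0 and y about +145, +45 and -55 mm; washer and elbow lie at its -y end. Bench height is z = 0.
- nut_1_centre (a point): One of three look-alike aluminium hex nuts: 54 mm across flats, 38 tall, 0.12 kg, closed top, bore 28 deep from below. Point: its centre, 19 mm above its underside. z up the nut, x square to a flat. Three dark strokes on top at 0, 120, 240 degrees from x mark the gaps where its inner thread starts. Only the hidden thread diameter differs; which one fits, and where it stands, changes every run.
- nut_2_centre (a point): One of three look-alike aluminium hex nuts: 54 mm across flats, 38 tall, 0.12 kg, closed top, bore 28 deep from below. Point: its centre, 19 mm above its underside. z up the nut, x square to a flat. Three dark strokes on top at 0, 120, 240 degrees from x mark the gaps where its inner thread starts. Only the hidden thread diameter differs; which one fits, and where it stands, changes every run.
- nut_3_centre (a point): One of three look-alike aluminium hex nuts: 54 mm across flats, 38 tall, 0.12 kg, closed top, bore 28 deep from below. Point: its centre, 19 mm above its underside. z up the nut, x square to a flat. Three dark strokes on top at 0, 120, 240 degrees from x mark the gaps where its inner thread starts. Only the hidden thread diameter differs; which one fits, and where it stands, changes every run.
- washer: Bystander: steel washer, 40 mm wide, 5 mm thick, lying in the tray's clutter end. Leave alone. Origin on its underside.
- elbow: Bystander: brass pipe elbow about 36 mm long, lying in the tray's clutter end. Leave alone. Origin on its underside.
- driver: Bystander: screwdriver lying on the bench. Leave alone. Origin on its underside.
- wrench: Bystander: open wrench lying on the bench. Leave alone. Origin on its underside.
- meter: Bystander: grey hand multimeter 160 x 80 x 42 mm. Leave alone. Origin on its underside.
- pouch_cell: Bystander: flat silvery pouch cell 100 x 65 x 8 mm. Leave alone. Origin on its underside.
- jar: Bystander: amber glass jar, 60 mm wide, 75 mm tall. Leave alone. Origin on its underside.
- mug: Bystander: white mug, 80 mm wide, 90 mm tall. Leave alone. Origin on its underside.
Mind the look-alikes: they are no part of the job. What is shaped like the part that bears nut_2_centre but blue or turquoise is not meant.

How it is judged:
On the way, in this order (a step that is already met when the one before it is completed fails the run):
1. a nut is set over the stud ((((x of nut_1_centre in the frame of stud_top between -0.005 and 0.005 m and y of nut_1_centre in the frame of stud_top between -0.005 and 0.005 m) and z of nut_1_centre in the frame of stud_top below 0.025 m) or ((x of nut_2_centre in the frame of stud_top between -0.005 and 0.005 m and y of nut_2_centre in the frame of stud_top between -0.005 and 0.005 m) and z of nut_2_centre in the frame of stud_top below 0.025 m) or ((x of nut_3_centre in the frame of stud_top between -0.005 and 0.005 m and y of nut_3_centre in the frame of stud_top between -0.005 and 0.005 m) and z of nut_3_centre in the frame of stud_top below 0.025 m))), for 0.1 s.
2. the right nut is home: it holds the plate down with the fingers off it (value of joint plate above 0.0028 m and ((((x of nut_1_centre in the frame of stud_top between -0.005 and 0.005 m and y of nut_1_centre in the frame of stud_top between -0.005 and 0.005 m) and z of nut_1_centre in the frame of stud_top below 0.004 m and angle between nut_1_centre's own z axis and vertical below 0.1 rad) and contact force between the fingers and nut_1 below 0.05 N) or (((x of nut_2_centre in the frame of stud_top between -0.005 and 0.005 m and y of nut_2_centre in the frame of stud_top between -0.005 and 0.005 m) and z of nut_2_centre in the frame of stud_top below 0.004 m and angle between nut_2_centre's own z axis and vertical below 0.1 rad) and contact force between the fingers and nut_2 below 0.05 N) or (((x of nut_3_centre in the frame of stud_top between -0.005 and 0.005 m and y of nut_3_centre in the frame of stud_top between -0.005 and 0.005 m) and z of nut_3_centre in the frame of stud_top below 0.004 m and angle between nut_3_centre's own z axis and vertical below 0.1 rad) and contact force between the fingers and nut_3 below 0.05 N))), for 0.2 s.
At the end, for the whole second after the job is handed in: One nut sits on the stud (within 5 mm of its axis, upright to 0.1 rad, its centre less than 4 mm above the stud's top) and by itself keeps the plate pressed more than 2.8 mm; the other two nuts stand upright (0.15 rad) at rest on the floor of the tray (value of joint plate above 0.0028 m and ((((x of nut_1_centre in the frame of stud_top between -0.005 and 0.005 m and y of nut_1_centre in the frame of stud_top between -0.005 and 0.005 m) and z of nut_1_centre in the frame of stud_top below 0.004 m and angle between nut_1_centre's own z axis and vertical below 0.1 rad) and (x of nut_2_centre in the frame of tray between -0.075 and 0.075 m and y of nut_2_centre in the frame of tray between -0.19 and 0.19 m and z of nut_2_centre in the frame of tray below 0.03 m and angle between nut_2_centre's own z axis and vertical below 0.15 rad and linear speed of nut_2 below 0.02 m/s) and (x of nut_3_centre in the frame of tray between -0.075 and 0.075 m and y of nut_3_centre in the frame of tray between -0.19 and 0.19 m and z of nut_3_centre in the frame of tray below 0.03 m and angle between nut_3_centre's own z axis and vertical below 0.15 rad and linear speed of nut_3 below 0.02 m/s)) or (((x of nut_2_centre in the frame of stud_top between -0.005 and 0.005 m and y of nut_2_centre in the frame of stud_top between -0.005 and 0.005 m) and z of nut_2_centre in the frame of stud_top below 0.004 m and angle between nut_2_centre's own z axis and vertical below 0.1 rad) and (x of nut_1_centre in the frame of tray between -0.075 and 0.075 m and y of nut_1_centre in the frame of tray between -0.19 and 0.19 m and z of nut_1_centre in the frame of tray below 0.03 m and angle between nut_1_centre's own z axis and vertical below 0.15 rad and linear speed of nut_1 below 0.02 m/s) and (x of nut_3_centre in the frame of tray between -0.075 and 0.075 m and y of nut_3_centre in the frame of tray between -0.19 and 0.19 m and z of nut_3_centre in the frame of tray below 0.03 m and angle between nut_3_centre's own z axis and vertical below 0.15 rad and linear speed of nut_3 below 0.02 m/s)) or (((x of nut_3_centre in the frame of stud_top between -0.005 and 0.005 m and y of nut_3_centre in the frame of stud_top between -0.005 and 0.005 m) and z of nut_3_centre in the frame of stud_top below 0.004 m and angle between nut_3_centre's own z axis and vertical below 0.1 rad) and (x of nut_1_centre in the frame of tray between -0.075 and 0.075 m and y of nut_1_centre in the frame of tray between -0.19 and 0.19 m and z of nut_1_centre in the frame of tray below 0.03 m and angle between nut_1_centre's own z axis and vertical below 0.15 rad and linear speed of nut_1 below 0.02 m/s) and (x of nut_2_centre in the frame of tray between -0.075 and 0.075 m and y of nut_2_centre in the frame of tray between -0.19 and 0.19 m and z of nut_2_centre in the frame of tray below 0.03 m and angle between nut_2_centre's own z axis and vertical below 0.15 rad and linear speed of nut_2 below 0.02 m/s)))); the robot touches nothing.
It fails at once if a bystander is moved more than 30 mm (distance of any of washer, elbow, driver, wrench, meter, pouch_cell, jar, mug from where it was at the start of the episode above 0.03 m).
It also fails if it takes over 72 s, if anything falls off the work surface, if the arm or the gripper's body presses on something with over 40 N, if the wrist force passes 120 N, or if a joint passes its speed limit or range.

## Robot

A 6-joint arm with a two-finger parallel gripper is mounted at the origin on the work surface. World frame = base frame: x ahead of the robot, y to its left, z up, the work surface at z = 0. Lengths are in m, angles in rad, forces in N, time in s.
With the tool pointing down it reaches from about 0.225 to 0.875 m from the base axis. Payload 3.4 kg.
Tool frame: the origin (TCP) lies on the centre line of the jaws, within the pads' length; the fingertips stand 17 mm ahead of it and the grasp point (between the pads) lies 2 mm behind it; z points along the fingers, y is the line along which they close (so a half turn about z gives the same grasp; the last joint's range is limited). The gripper opens to 85 mm and grips with 20 to 120 N. Pads are 22 mm wide; open, the fingers measure 114 mm over their backs; the gripper's body (76 mm by 85 mm) begins 54 mm behind the grasp point. The pads swing forward as they close: fully open they stand 13 mm farther back than shut.
Start: joints at [1.209, 0.276, 1.505, -0, 1.361, -0.121], TCP at [0.137, 0.558, 0.248] pointing down, gripper open.
Joint ranges: [-2.89, 2.89], [-0.75, 2.08], [0.22, 2.7], [-1.18, 4.32], [0.11, 2.71], [-2.7, 2.7]. Speed limits (rad/s): [2.57, 2.57, 3.14, 3.14, 3.14, 3.14].

## Interface

Orientations are given as a unit quaternion [w, x, y, z].
In Python, from rig import manip gives the robot as it stands.
- The arm moves only by the tool move_arm, never from a script. Its argument "steps" is one flat list of numbers, 7 for each row, row after row: the turn, a rotation vector about the world's x, y, z normalised to -1 to 1, where 1 is 360 degrees, then the shift along the world's x, y, z normalised to -1 to 1, where 1 is 1 m, then the opening, from -1 (shut) to 1 (fully open). A call has exactly 10 rows; each row is the pose to reach, as a shift and turn from the pose commanded when the call began, turning the shorter way round; what a row does not reach only later rows make up. A row lasts 1/10 s, in which the tool goes at most 50 mm and 8.59 degrees, less where a joint would pass 70% of its speed; a pose out of reach is approached as far as the arm can. A call with a number of a shift or a turn outside -1 to 1 is refused whole. A call with a gripper value outside its range is refused whole. The fingers move at their own pace and stop on an object; "squeeze" is the grip in N (left out, the last holds). Time passes only in rows, so rows that repeat a pose let the fingers close, or fill a call up. It gives the time, the measured TCP pose, the force, the opening and the grip force at its end, in the units of the state.
- manip.get_state(): the state, without advancing time (a new reading comes with each control period).
- manip.get_image(name): name is "side" or "top"; returns a dict with "pixels" (480x640x3 uint8, blue, green, red), "fx", "fy", "cx", "cy" (pixels), "D" ([k1, k2, p1, p2, k3] as OpenCV has them; the pictures are not rectified), "R" (3x3) and "t" (3): a world point X has camera coordinates R X + t. Camera axes: x right, y down, z forward; pixel columns grow to the right and rows downward; lengths in m; the calibration is good to about 2 mm. A picture is of the moment at which its call begins. There is no depth.
- manip.sign_off(): hands the job in; it is judged then, once.
The state is a dict: "clock": time; "qpos": joint angles; "qd": joint speeds; "effort": joint torques, N m; "position": TCP position; "ee_rot": TCP orientation; "contact_force": force on the tool from outside, world axes, zero at the start; "moment": the same for the moment, N m; "width": finger opening in m; "gripper_force": force on a finger pad.
Only numpy, scipy, OpenCV 4.12 (cv2) and the standard library are available. Lean on these libraries where they do the work, as an engineer would, in place of code of your own. Each camera call takes 0.05 s, during which the arm holds its last target. There are 200 camera calls.

## Working session

There is one attempt and no reset: what is moved stays moved. The work goes in short steps, Python scripts to look and compute and a tool call to move; the robot and the scene stay as the last step left them, time stands still between calls to the robot, and variables do not carry over. Pictures are saved under pics/ and viewed, at most 10 in all, crops included, and the job is handed in when it is done.

Besides the shell and the picture viewer there is one more tool, called after ">>>" as name(argument=value, ...) on one line, values as JSON. move_arm: Moves the arm, as the interface text tells. Scaled input: -1 to 1 covers 1 m each way for a shift and 360 degrees each way for a turn. Its arguments: {"type":"object","properties":{"steps":{"type":"array"},"squeeze":{"type":"number"}},"required":["steps"]}

```bash
ls; mkdir -p pics; cat > h.py <<'E'
import numpy as np, cv2
from rig import manip
def grab(n,save=None):
    im=manip.get_image(n)
    if save: cv2.imwrite('pics/'+save,im['pixels'])
    return im
def K(im): return np.array([[im['fx'],0,im['cx']],[0,im['fy'],im['cy']],[0,0,1.]])
def ray(im,uv,z):
    uv=np.array(uv,float).reshape(-1,1,2)
    n=cv2.undistortPoints(uv,K(im),np.array(im['D'],float)).reshape(-1,2)
    R=np.array(im['R']);t=np.array(im['t'])
    d=np.c_[n,np.ones(len(n))]@R; c=-R.T@t
    return c+d*((z-c[2])/d[:,2])[:,None]
def proj(im,X):
    r,_=cv2.Rodrigues(np.array(im['R'],float))
    return cv2.projectPoints(np.array(X,float).reshape(-1,1,3),r,np.array(im['t'],float),K(im),np.array(im['D'],float))[0].reshape(-1,2)
E
python3 - <<'E'
from h import *
for n in('top','side'):
    im=grab(n,n+'0.png'); R=np.array(im['R']); print(n,-R.T@np.array(im['t']),im['fx'])
print(manip.get_state())
E
```

```text
pics
top [ 0.43362095 -0.00313257  1.54307157] 614.3735984315504
side [ 0.08504783 -0.79496774  0.7641694 ] 453.3232717196829
{'clock': 0.1, 'qpos': array([ 1.20899411e+00,  2.76540156e-01,  1.50601282e+00,  1.31878438e-05,
        1.36074147e+00, -1.21010164e-01]), 'qd': array([ 0.00052486, -0.00227975, -0.00296029,  0.00074475,  0.00037939,
       -0.00152624]), 'effort': array([ 7.82596471e-04, -4.17700839e+01, -2.46402133e+01, -3.51181061e-04,
        6.02893488e-03,  1.05013163e-05]), 'position': array([0.13696442, 0.55797742, 0.24751892]), 'ee_rot': array([-2.09683355e-04,  1.20106704e-01,  9.92760623e-01, -8.24681995e-04]), 'contact_force': array([ 0.81988723,  1.22738802, -0.49073078]), 'moment': array([-0.0177883 ,  0.02673269, -0.00068586]), 'gripper_force': 0.0, 'width': 0.08510531852271243}
```

View pics/top0.png

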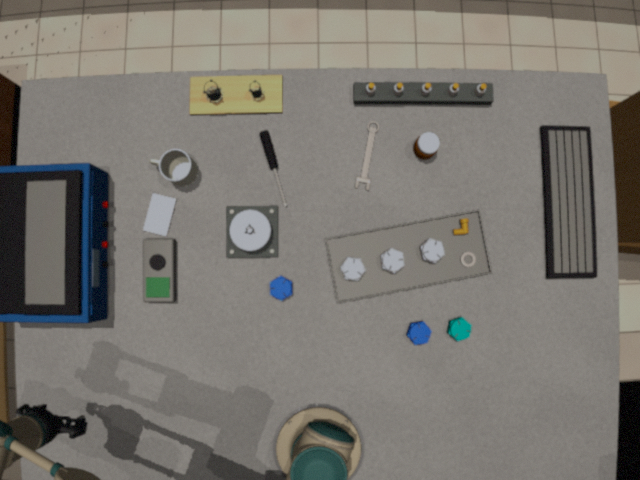

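View pics/side0.png

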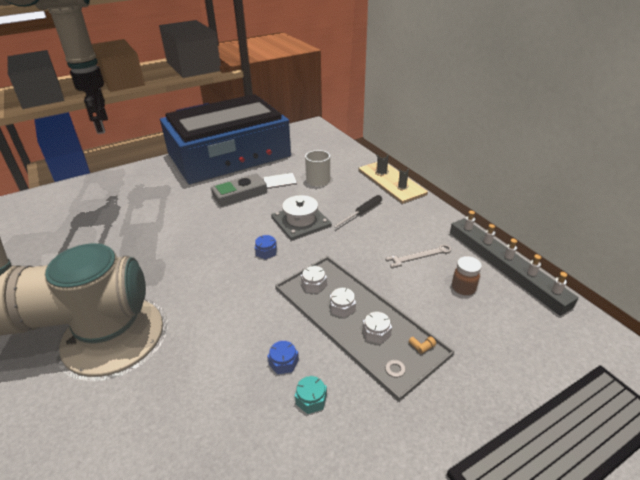

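The top view shows three bright aluminium nuts in the tray at (352,268), (392,260) and (432,250), and the press at (250,231). Things that could be mistaken for them are the blue nuts at (281,288) and (418,333), the turquoise one at (459,328), the washer at (468,259) and the spare studs at (213,92) and (256,90). I choose the three aluminium nuts in the tray, and will check them in one close crop.

```bash
python3 - <<'E'
from h import *
im=grab('top'); p=im['pixels']
a=cv2.resize(p[225:295,330:455],None,fx=6,fy=6,interpolation=cv2.INTER_CUBIC)[:300]
b=cv2.resize(p[205:255,220:280],None,fx=6,fy=6,interpolation=cv2.INTER_CUBIC)
out=np.zeros((600,800,3),np.uint8); a=a[:, :750]; out[:300,:750]=a; out[300:,:360]=b
# side crop
s=grab('side'); c=cv2.resize(s['pixels'][255:345,295:400],None,fx=3.3,fy=3.3,interpolation=cv2.INTER_CUBIC); out[300:300+c.shape[0],380:380+c.shape[1]]=c[:300]
cv2.imwrite('pics/crop1.png',out)
hsv=cv2.cvtColor(p,cv2.COLOR_BGR2HSV)
m=((hsv[...,2]>140)&(hsv[...,1]<50)).astype(np.uint8); m=cv2.morphologyEx(m,cv2.MORPH_CLOSE,np.ones((3,3)))
n,l,st,ce=cv2.connectedComponentsWithStats(m)
for i in range(1,n):
    if 150<st[i,4]<3000 and 180<ce[i][0]<480 and 180<ce[i][1]<300:
        z=.06 if st[i,4]>1000 else .042
        print(st[i],ce[i],ray(im,[ce[i]],z))
E
```

```text
[ 230  210   40   41 1287] [249.59362859 229.68842269] [[0.55011655 0.15925341 0.06      ]]
[421 238  24  24 379] [432.9182058  249.73614776] [[ 0.49665503 -0.28917467  0.042     ]]
[382 248  23  25 397] [393.04030227 259.63224181] [[ 0.47365165 -0.18974359  0.042     ]]
[341 257  25  23 410] [352.80487805 267.9195122 ] [[ 0.45470298 -0.09060144  0.042     ]]
```

View pics/crop1.png

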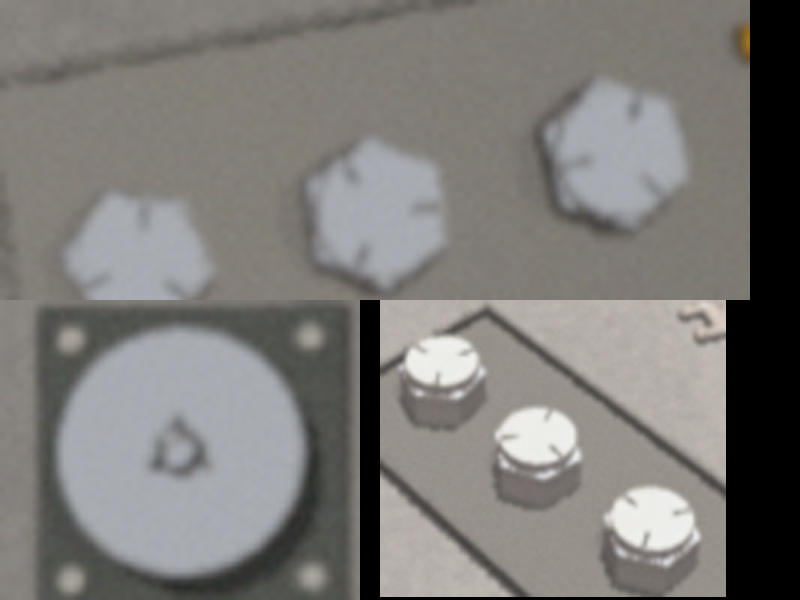

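```bash
cat > meas.py <<'E'
from h import *
def angle(im,c,z,ri=.011,ro=.023):
    g=cv2.cvtColor(im['pixels'],cv2.COLOR_BGR2GRAY).astype(np.float32)
    th=np.radians(np.arange(0,360,1.)); rr=np.arange(ri,ro,.0005)
    X=np.array([[c[0]+r*np.cos(t),c[1]+r*np.sin(t),z] for t in th for r in rr])
    q=proj(im,X).astype(np.float32)
    v=cv2.remap(g,q[:,0].reshape(len(th),-1),q[:,1].reshape(len(th),-1),cv2.INTER_CUBIC).mean(1)
    w=np.clip(np.median(v)-v-3,0,None)
    s=(w*np.exp(3j*th)).sum(); return np.degrees(np.angle(s))/3, abs(s)/w.sum(), np.degrees(th[np.argsort(-w)[:6]]).round()
def blobs(im,lo,hi,thr=140,sat=50):
    p=im['pixels'];hsv=cv2.cvtColor(p,cv2.COLOR_BGR2HSV)
    m=((hsv[...,2]>thr)&(hsv[...,1]<sat)).astype(np.uint8); m=cv2.morphologyEx(m,cv2.MORPH_CLOSE,np.ones((3,3)))
    n,l,st,ce=cv2.connectedComponentsWithStats(m)
    o=[]
    for i in range(1,n):
        if lo<st[i,4]<hi:
            c,_=cv2.findContours((l==i).astype(np.uint8),cv2.RETR_EXTERNAL,cv2.CHAIN_APPROX_NONE)
            h=cv2.convexHull(max(c,key=len)); M=cv2.moments(h); o.append((M['m10']/M['m00'],M['m01']/M['m00'],st[i,4]))
    return o
E
python3 - <<'E'
from meas import *
t=grab('top'); s=grab('side')
for b in blobs(t,150,3000):
    if 180<b[0]<480 and 180<b[1]<300:
        z=.06 if b[2]>1000 else .042
        c=ray(t,[b[:2]],z)[0]; print('top',b[:2],c,angle(t,c,z) if z<.05 else '')
for b in blobs(s,150,3000,205,40):
    if 260<b[0]<400 and 190<b[1]<350:
        z=.06 if b[1]<240 else .042
        c=ray(s,[b[:2]],z)[0]; print('side',b,c,angle(s,c,z) if z<.05 else '')
E
```

```text
top (249.5601333333333, 229.7365333333333) [0.5500006  0.15933561 0.06      ] 
top (432.6779661016949, 249.68578878748372) [ 0.49678706 -0.2885772   0.042     ] (np.float64(-18.43384336342785), np.float64(0.9411951595963166), array([338., 337., 339., 336., 340., 335.]))
top (392.95439045183286, 259.81074168797954) [ 0.47321681 -0.18952387  0.042     ] (np.float64(36.0438850297849), np.float64(0.9514558940354729), array([274., 275., 273., 276., 272.,  38.]))
top (352.69693200663346, 267.9850746268657) [ 0.45454627 -0.0903349   0.042     ] (np.float64(-6.834537217490031), np.float64(0.9575648475953862), array([231., 232., 230., 233., 229., 353.]))
side (299.68647798742137, 204.5062893081761, np.int32(520)) [0.54974448 0.15886158 0.06      ] 
side (313.7705263157895, 273.0238596491228, np.int32(242)) [ 0.45421037 -0.09196423  0.042     ] (np.float64(-6.4250869894218114), np.float64(0.9199699784871942), array([228., 227., 229., 226., 230., 359.]))
side (342.5970571590266, 295.8788907753254, np.int32(306)) [ 0.47242352 -0.1908902   0.042     ] (np.float64(36.12706985027434), np.float64(0.9302332866249636), array([279., 278., 280., 277., 281., 276.]))
side (377.43482309124767, 320.8966480446927, np.int32(364)) [ 0.49598293 -0.29063897  0.042     ] (np.float64(-17.924745976515354), np.float64(0.9485958471818089), array([219., 218., 220., 217., 221., 216.]))
```

>>> move_arm(steps=[0,0,-0.0633,0.318,-0.649,-0.12,1,0,0,-0.0633,0.318,-0.649,-0.12,1,0,0,-0.0633,0.318,-0.649,-0.12,1,0,0,-0.0633,0.318,-0.649,-0.12,1,0,0,-0.0633,0.318,-0.649,-0.12,1,0,0,-0.0633,0.318,-0.649,-0.12,1,0,0,-0.0633,0.318,-0.649,-0.12,1,0,0,-0.0633,0.318,-0.649,-0.12,1,0,0,-0.0633,0.318,-0.649,-0.12,1,0,0,-0.0633,0.318,-0.649,-0.12,1], squeeze=40)

```text
clock: 1.3
position: [0.3548, 0.1137, 0.1665]
ee_rot: [0.001, 0.314, 0.949, 0.0]
contact_force: [1.4, 0.3, 0.7]
width: 0.0851
gripper_force: 0.0
```

>>> move_arm(steps=[0,0,0,0.1,-0.206,-0.046,1,0,0,0,0.1,-0.206,-0.046,1,0,0,0,0.1,-0.206,-0.046,1,0,0,0,0.1,-0.206,-0.046,1,0,0,0,0.1,-0.206,-0.046,1,0,0,0,0.1,-0.206,-0.046,1,0,0,0,0.1,-0.206,-0.046,1,0,0,0,0.1,-0.206,-0.046,1,0,0,0,0.1,-0.206,-0.046,1,0,0,0,0.1,-0.206,-0.046,1])

```text
clock: 2.3
position: [0.4538, -0.0894, 0.1208]
ee_rot: [0.0, 0.313, 0.95, 0.0]
contact_force: [0.9, -0.2, -0.5]
width: 0.0857
gripper_force: 0.0
```

```bash
cat > st.py <<'E'
from h import *
s=manip.get_state(); w,x,y,z=s['ee_rot']
print(round(s['clock'],2),s['position'].round(4),'phi',round(np.degrees(np.arctan2(1-2*(x*x+z*z),2*(x*y-w*z))),2),'F',s['contact_force'].round(1),'w',round(s['width'],4),s['gripper_force'],'j6',s['qpos'][5].round(2))
E
python3 st.py
```

```text
2.3 [ 0.4538 -0.0894  0.1208] phi 53.51 F [ 0.9 -0.2 -0.5] w 0.0857 0.0 j6 -1.28
```

>>> move_arm(steps=[0,0,0,0.0005,-0.0018,-0.04,1,0,0,0,0.0005,-0.0018,-0.091,1,0,0,0,0.0005,-0.0018,-0.091,1,0,0,0,0.0005,-0.0018,-0.091,-1,0,0,0,0.0005,-0.0018,-0.091,-1,0,0,0,0.0005,-0.0018,-0.091,-1,0,0,0,0.0005,-0.0018,-0.091,-1,0,0,0,0.0005,-0.0018,-0.091,-1,0,0,0,0.0005,-0.0018,-0.091,-1,0,0,0,0.0005,-0.0018,-0.091,-1])

```text
clock: 3.3
position: [0.4565, -0.0928, 0.0318]
ee_rot: [0.003, 0.314, 0.949, 0.0]
contact_force: [-0.2, 2.4, 7.7]
width: 0.053
gripper_force: 43.2
```

```bash
python3 st.py
```

```text
3.3 [ 0.4565 -0.0928  0.0318] phi 53.42 F [-0.2  2.4  7.7] w 0.053 43.18675339221954 j6 -1.28
```

>>> move_arm(steps=[0,0,0,0,0,0.05,-1,0,0,0,0,0,0.1,-1,0,0,0,0,0,0.12,-1,0,0,0,0,0,0.12,-1,0,0,0,0,0,0.12,-1,0,0,0,0,0,0.12,-1,0,0,0,0,0,0.12,-1,0,0,0,0,0,0.12,-1,0,0,0,0,0,0.12,-1,0,0,0,0,0,0.12,-1])

```text
clock: 4.3
position: [0.4545, -0.0923, 0.149]
ee_rot: [-0.0, 0.314, 0.949, 0.0]
contact_force: [-0.1, 0.2, -2.2]
width: 0.0529
gripper_force: 43.4
```

```bash
python3 st.py; python3 st.py; python3 - <<'E'
from meas import *
t=grab('top','t2.png'); s=grab('side','s2.png')
print(blobs(s,60,900,190,40))
a=cv2.resize(s['pixels'][170:290,250:400],None,fx=4,fy=4,interpolation=cv2.INTER_CUBIC)
cv2.imwrite('pics/c2.png',a)
E
```

```text
4.3 [ 0.4545 -0.0923  0.149 ] phi 53.42 F [-0.1  0.2 -2.2] w 0.0529 43.390883803367615 j6 -1.28
4.3 [ 0.4545 -0.0923  0.149 ] phi 53.42 F [-0.1  0.2 -2.2] w 0.0529 43.390883803367615 j6 -1.28
[(21.551782682512734, 16.825693265421616, np.int32(306)), (294.1629629629629, 246.9296296296296, np.int32(91)), (243.19558154645873, 255.21572449642622, np.int32(455)), (244.0411111111111, 272.23333333333335, np.int32(153)), (342.47972424979724, 297.6273317112733, np.int32(369)), (377.60495195861046, 321.96969696969694, np.int32(427)), (395.10138584974464, 367.54704595185996, np.int32(167)), (627.7661641541038, 469.15711892797316, np.int32(528))]
```

View pics/c2.png

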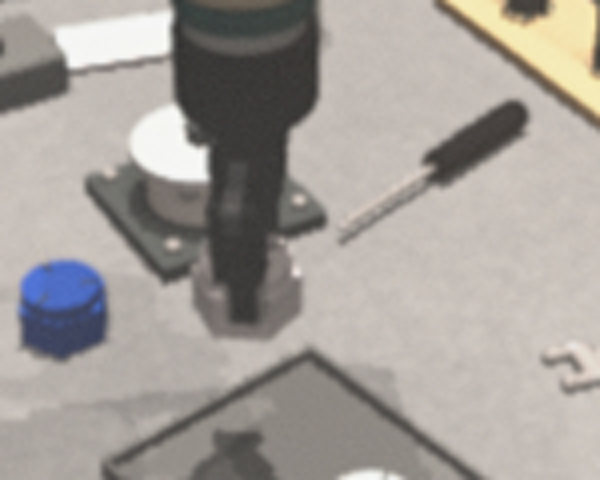

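The crop shows the nut gripped level between the fingers at about (310,245) in the side image, clear of the tray. Next I carry it over the stud.

>>> move_arm(steps=[0,0,0.0183,0.0955,0.251,0,-1,0,0,0.0183,0.0955,0.251,0,-1,0,0,0.0183,0.0955,0.251,0,-1,0,0,0.0183,0.0955,0.251,0,-1,0,0,0.0183,0.0955,0.251,0,-1,0,0,0.0183,0.0955,0.251,0,-1,0,0,0.0183,0.0955,0.251,0,-1,0,0,0.0183,0.0955,0.251,0,-1,0,0,0.0183,0.0955,0.251,0,-1,0,0,0.0183,0.0955,0.251,0,-1])

```text
clock: 5.4
position: [0.5497, 0.1572, 0.1495]
ee_rot: [-0.0, 0.26, 0.966, -0.0]
contact_force: [0.2, -0.0, -1.1]
width: 0.0529
gripper_force: 43.4
```

```bash
python3 st.py
```

```text
5.4 [0.5497 0.1572 0.1495] phi 59.9 F [ 0.2 -0.  -1.1] w 0.0529 43.36023509502411 j6 -0.89
```

>>> move_arm(steps=[0,0,0,0.0002,0.0014,-0.03,-1,0,0,0,0.0002,0.0014,-0.045,-1,0,0,0,0.0002,0.0014,-0.048,-1,0,0,0,0.0002,0.0014,-0.051,-1,0,0,0,0.0002,0.0014,-0.054,-1,0,0,0,0.0002,0.0014,-0.057,-1,0,0,0,0.0002,0.0014,-0.06,-1,0,0,0,0.0002,0.0014,-0.062,-1,0,0,0,0.0002,0.0014,-0.062,-1,0,0,0,0.0002,0.0014,-0.062,-1])

```text
clock: 6.4
position: [0.5519, 0.1593, 0.0878]
ee_rot: [0.002, 0.259, 0.966, -0.0]
contact_force: [3.3, -4.8, -0.6]
width: 0.0532
gripper_force: 43.5
```

```bash
python3 st.py
```

```text
6.4 [0.5519 0.1593 0.0878] phi 60.04 F [ 3.3 -4.8 -0.6] w 0.0532 43.48978579044342 j6 -0.89
```

>>> move_arm(steps=[0,0,0,0.0008,-0.001,-0.004,-1,0,0,0,0.0008,-0.001,-0.0075,-1,0,0,0,0.0008,-0.001,-0.0075,-1,0,0,-0.02,0.0008,-0.001,-0.0075,-1,0,0,-0.04,0.0008,-0.001,-0.0075,-1,0,0,-0.06,0.0008,-0.001,-0.0075,-1,0,0,-0.08,0.0008,-0.001,-0.0075,-1,0,0,-0.1,0.0008,-0.001,-0.0075,-1,0,0,-0.1,0.0008,-0.001,-0.0075,-1,0,0,-0.1,0.0008,-0.001,-0.0075,-1])

```text
clock: 7.4
position: [0.552, 0.1577, 0.0815]
ee_rot: [0.002, 0.544, 0.839, -0.0]
contact_force: [-0.9, -7.7, 9.8]
width: 0.0531
gripper_force: 44.6
```

```bash
python3 st.py; python3 -c "
from h import *
s=manip.get_state();print(s['moment'])
grab('side','s3.png')"
```

```text
7.4 [0.552  0.1577 0.0815] phi 24.04 F [-0.9 -7.7  9.8] w 0.0531 44.63614225387573 j6 -0.26
[-1.24301744e+00  3.79674108e-04 -1.58977227e-01]
```

>>> move_arm(steps=[0,0,-0.02,0,-0.001,0,-1,0,0,-0.04,0,-0.001,0,-1,0,0,-0.06,0,-0.001,0,-1,0,0,-0.08,0,-0.001,0,-1,0,0,-0.1,0,-0.001,0,-1,0,0,-0.12,0,-0.001,0,-1,0,0,-0.13,0,-0.001,0,-1,0,0,-0.13,0,-0.001,0.003,-1,0,0,-0.13,0,-0.001,0.006,-1,0,0,-0.13,0,-0.001,0.006,-1])

```text
clock: 8.45
position: [0.5493, 0.157, 0.0843]
ee_rot: [-0.0, 0.833, 0.554, -0.002]
contact_force: [-0.2, -6.0, -5.4]
width: 0.0528
gripper_force: 47.6
```

```bash
python3 st.py; python3 -c "
from h import *
s=manip.get_state();print(s['moment'])
s=grab('side');cv2.imwrite('pics/c3.png',cv2.resize(s['pixels'][150:250,240:360],None,fx=5,fy=5,interpolation=cv2.INTER_CUBIC))"
```

```text
8.45 [0.5493 0.157  0.0843] phi -22.77 F [-0.2 -6.  -5.4] w 0.0528 47.550541162490845 j6 0.56
[-1.00606294 -0.26819288 -0.00134473]
```

View pics/c3.png

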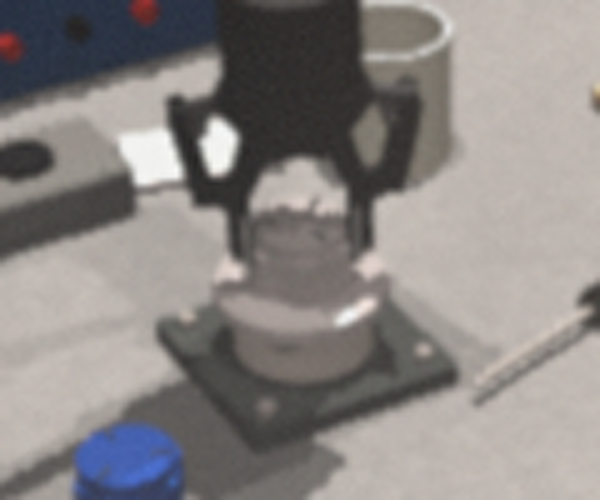

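>>> move_arm(steps=[0,0,-0.01,0,0,0,-1,0,0,-0.018,0,0.001,0,-1,0,0,-0.018,0,0.001,0,-1,0,0,-0.018,0,0.001,0.003,-1,0,0,-0.018,0,0.001,0.003,-1,0,0,-0.018,0,0.001,0.003,-1,0,0,-0.018,0,0.001,0.003,-1,0,0,-0.018,0,0.001,0.003,-1,0,0,-0.018,0,0.001,0.003,-1,0,0,-0.018,0,0.001,0.003,-1])

```text
clock: 9.5
position: [0.548, 0.157, 0.0847]
ee_rot: [-0.0, 0.863, 0.506, -0.005]
contact_force: [1.7, -7.1, -17.7]
width: 0.0526
gripper_force: 50.1
```

```bash
python3 st.py; python3 -c "
from h import *
s=manip.get_state();print(s['moment'])"
```

```text
9.5 [0.548  0.157  0.0847] phi -29.21 F [  1.7  -7.1 -17.7] w 0.0526 50.0654661655426 j6 0.67
[-1.2265719  -0.54941121  0.13562072]
```

A pull of 17.7 N downward on the tool shows the lugs hold the nut. I ease off, open and retreat.

>>> move_arm(steps=[0,0,0,0,0,-0.004,-1,0,0,0,0,0,-0.004,-1,0,0,0,0,0,-0.004,1,0,0,0,0,0,-0.004,1,0,0,0,0,0,-0.004,1,0,0,0,0,0,-0.004,1,0,0,0,0,0,-0.004,1,0,0,0,0,0,0.02,1,0,0,0,0,0,0.06,1,0,0,0,0,0,0.1,1])

```text
clock: 10.5
position: [0.5506, 0.1592, 0.1895]
ee_rot: [-0.0, 0.863, 0.505, -0.001]
contact_force: [0.7, 0.8, 0.7]
width: 0.0854
gripper_force: 0.0
```

>>> move_arm(steps=[0,0,0,-0.1,0.1,0.1,1,0,0,0,-0.15,0.2,0.1,1,0,0,0,-0.15,0.2,0.1,1,0,0,0,-0.15,0.2,0.1,1,0,0,0,-0.15,0.2,0.1,1,0,0,0,-0.15,0.2,0.1,1,0,0,0,-0.15,0.2,0.1,1,0,0,0,-0.15,0.2,0.1,1,0,0,0,-0.15,0.2,0.1,1,0,0,0,-0.15,0.2,0.1,1])

```text
clock: 11.5
position: [0.4017, 0.358, 0.2883]
ee_rot: [0.0, 0.863, 0.505, -0.001]
contact_force: [-0.5, 0.7, 0.7]
width: 0.0856
gripper_force: 0.0
```

```bash
python3 st.py; python3 - <<'E'
from meas import *
t=grab('top'); s=grab('side')
out=np.zeros((520,800,3),np.uint8)
out[:360,:400]=cv2.resize(t['pixels'][200:260,215:282],(400,360),interpolation=cv2.INTER_CUBIC)
out[:360,400:]=cv2.resize(s['pixels'][165:240,258:342],(400,360),interpolation=cv2.INTER_CUBIC)
cv2.imwrite('pics/c4.png',out)
for z in(.094,.098): print(z,angle(t,(.5499,.1591),z),angle(s,(.5499,.1591),z))
print(blobs(s,60,900,190,40))
E
```

```text
11.5 [0.4017 0.358  0.2883] phi -29.38 F [-0.5  0.7  0.7] w 0.0856 0.0 j6 1.11
0.094 (np.float64(30.927334143901263), np.float64(0.9429914243983621), array([272., 273., 271., 274., 270., 275.])) (np.float64(29.953791631414873), np.float64(0.9017569861808307), array([274., 273., 275., 272., 276., 271.]))
0.098 (np.float64(30.854803339514607), np.float64(0.9503772016237111), array([271., 272., 270., 273., 269., 274.])) (np.float64(31.991736840287206), np.float64(0.804375478848062), array([25., 24., 26., 23., 27., 22.]))
[(21.53394495412844, 16.897247706422018, np.int32(286)), (319.0039494470774, 153.78515007898892, np.int32(76)), (352.1555392516508, 158.20249449743213, np.int32(351)), (374.8721130644605, 218.66976904515684, np.int32(263)), (159.28804569563442, 227.85414116687065, np.int32(634)), (267.58986539984164, 226.78068091844813, np.int32(165)), (469.0785907859078, 262.73821138211383, np.int32(325)), (213.3925576519916, 274.9551886792453, np.int32(291)), (342.8486215538847, 296.1097744360902, np.int32(333)), (500.8546721734641, 325.0359662708656, np.int32(866)), (171.697981366459
[... 325 characters left out ...]
5375, 367.5007507507507, np.int32(153)), (339.52351097178683, 368.42424242424244, np.int32(95)), (514.7848699763592, 373.8132387706856, np.int32(61)), (472.7974588938714, 384.4177877428998, np.int32(105)), (469.1725352112676, 397.4507042253521, np.int32(78)), (360.83798882681566, 398.731843575419, np.int32(108)), (517.1078904991948, 402.0144927536232, np.int32(139)), (84.08333333333333, 412.3483606557377, np.int32(93)), (184.47721822541965, 414.22541966426854, np.int32(69)), (258.8132716049383, 416.15277777777777, np.int32(106)), (338.94919168591224, 425.34257120862196, np.int32(97)), (318.9270833333333, 470.85416666666663, np.int32(97)), (625.2300469483567, 470.2652582159624, np.int32(87))]
```

View pics/c4.png

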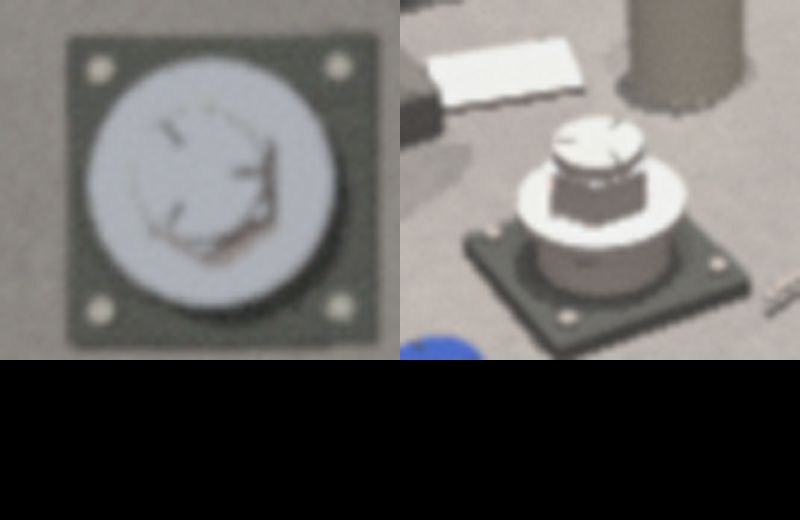

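Both views show the nut upright on the plate, with strokes at about 31°, which is 89° clockwise. I check the plate's sink numerically against the first side picture.

```bash
python3 - <<'E'
from h import *
s=grab('side'); a=cv2.imread('pics/side0.png',0).astype(float); b=cv2.cvtColor(s['pixels'],cv2.COLOR_BGR2GRAY).astype(float)
f=lambda g,u:(lambda v:208+np.argmin(np.diff(v))+0)(g[208:222,u])
def sub(g,u):
    v=g[206:224,u]; d=-np.diff(v); d=np.clip(d-4,0,None); k=np.argmax(d); w=slice(max(k-1,0),k+2); return 206.5+(np.arange(17)[w]*d[w]).sum()/d[w].sum()
print(np.array([sub(b,u)-sub(a,u) for u in range(290,311,2)]).round(2))
print(proj(s,[[.5,.11,.06],[.5,.11,.056]]))
def ncorner(g): return cv2.phaseCorrelate(a[215:237,270:332].copy(),g[215:237,270:332].copy())
print(ncorner(b))
E
```

```text
[1.07 1.04 1.05 1.06 1.44 1.42 1.09 1.1  1.13 1.16 1.03]
[[291.76863105 218.5286245 ]
 [291.85488389 219.74133213]]
((0.006157616196880156, 0.08839011545912889), 0.9419113943365379)
```

The plate's edge sits 1.1 px lower, about 3.7 mm, so it is held without the fingers.

```bash
python3 -c "
from rig import manip
print(manip.sign_off())"
```

```text
the job is handed in; nothing more can be done
None
```

The first nut I tried fitted the stud: I turned it about 89° clockwise, and it holds the plate about 3.7 mm down by itself. I never touched the other two nuts or the rest of the bench, and the job was handed in at about 11.6 s; sign-off gave no verdict.

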